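# Find the shaker that rattles and hold it out to the visitor

## Task

On the craft table lie three sealed wooden shaker boxes, and only one has a loose ball inside: lift them and shake them to and fro lengthwise in the air, one at a time, to find the one in which it rolls and rattles, and lay any silent one you tried flat again where it came from. Hold the rattling box, after its own shake that sends the ball from end to end, level above the middle of the cork place mat at the far side, about 20 cm over the table, and finish while still holding it there. Leave the paint tray and the cardboard tubes alone.

Things in the scene. Friction and masses are not known exactly. Their poses are not given: they have to be found in the camera images.
- box_a: one of three alike sealed hollow plywood boxes with darker end caps, 120 long (own x) x 44 wide (own y) x 44 mm high, lying flat; origin: centre of its underside, z up. Empty 0.13 to 0.26 kg, by chance. Any one of the three, drawn by lot, has inside a loose 28 mm steel ball of 0.09 kg that rolls up to 80 mm along x and 6 mm across; unseen from outside. A 30 N grip across the width is safe.
- box_b: one of three alike sealed hollow plywood boxes with darker end caps, 120 long (own x) x 44 wide (own y) x 44 mm high, lying flat; origin: centre of its underside, z up. Empty 0.13 to 0.26 kg, by chance. Any one of the three, drawn by lot, has inside a loose 28 mm steel ball of 0.09 kg that rolls up to 80 mm along x and 6 mm across; unseen from outside. A 30 N grip across the width is safe.
- box_c: one of three alike sealed hollow plywood boxes with darker end caps, 120 long (own x) x 44 wide (own y) x 44 mm high, lying flat; origin: centre of its underside, z up. Empty 0.13 to 0.26 kg, by chance. Any one of the three, drawn by lot, has inside a loose 28 mm steel ball of 0.09 kg that rolls up to 80 mm along x and 6 mm across; unseen from outside. A 30 N grip across the width is safe.
- place_mat: flat cork place mat on the far side of the table, 120 (x) x 200 (y) x 5 mm thick, lying on the table; origin at its centre on the table surface
- tube_one: bystander: open cardboard tube painted dark red-brown, standing, 44 mm across, 95 mm high; origin at the centre of its foot
- tube_two: bystander: open cardboard tube painted white, standing, 44 mm across, 95 mm high; origin at the centre of its foot
- paint_tray: bystander: open white plastic tray, 150 x 190 x 45 mm high; origin at the centre of its underside
Not all that is in view belongs to the job. What is shaped like the box_c but yellow is not meant. Leave any purple look-alike of the box_b alone.

How it is judged (in metres and radians):
On the way, in this order (a step that is already met when the one before it is completed fails the run):
1. held more than 40 mm above the table, the box with the ball is shaken: the ball rolls to one end (((distance between loose_ball_center and box_a below 0.075 m and height (world z) of box_a above 0.04 m and contact force between box_a and the fingers above 1 N and (x of loose_ball_center in the frame of box_a above 0.022 m or x of loose_ball_center in the frame of box_a below -0.022 m)) or (distance between loose_ball_center and box_b below 0.075 m and height (world z) of box_b above 0.04 m and contact force between box_b and the fingers above 1 N and (x of loose_ball_center in the frame of box_b above 0.022 m or x of loose_ball_center in the frame of box_b below -0.022 m)) or (distance between loose_ball_center and box_c below 0.075 m and height (world z) of box_c above 0.04 m and contact force between box_c and the fingers above 1 N and (x of loose_ball_center in the frame of box_c above 0.022 m or x of loose_ball_center in the frame of box_c below -0.022 m)))).
2. still held in the air, the ball runs back through the middle of the box (((distance between loose_ball_center and box_a below 0.075 m and height (world z) of box_a above 0.04 m and contact force between box_a and the fingers above 1 N and x of loose_ball_center in the frame of box_a between -0.013 and 0.013 m) or (distance between loose_ball_center and box_b below 0.075 m and height (world z) of box_b above 0.04 m and contact force between box_b and the fingers above 1 N and x of loose_ball_center in the frame of box_b between -0.013 and 0.013 m) or (distance between loose_ball_center and box_c below 0.075 m and height (world z) of box_c above 0.04 m and contact force between box_c and the fingers above 1 N and x of loose_ball_center in the frame of box_c between -0.013 and 0.013 m))).
3. still held in the air, the ball reaches an end again (((distance between loose_ball_center and box_a below 0.075 m and height (world z) of box_a above 0.04 m and contact force between box_a and the fingers above 1 N and (x of loose_ball_center in the frame of box_a above 0.022 m or x of loose_ball_center in the frame of box_a below -0.022 m)) or (distance between loose_ball_center and box_b below 0.075 m and height (world z) of box_b above 0.04 m and contact force between box_b and the fingers above 1 N and (x of loose_ball_center in the frame of box_b above 0.022 m or x of loose_ball_center in the frame of box_b below -0.022 m)) or (distance between loose_ball_center and box_c below 0.075 m and height (world z) of box_c above 0.04 m and contact force between box_c and the fingers above 1 N and (x of loose_ball_center in the frame of box_c above 0.022 m or x of loose_ball_center in the frame of box_c below -0.022 m)))).
At the end, for the whole second after the job is handed in: The box with the ball is held still in the fingers, underside 120 to 320 mm up, centre within 60 mm of the mat's centre seen from above, tilted under 0.3 rad; the other two lie flat, released and at rest within 50 mm of where they started (((distance between loose_ball_center and box_a below 0.075 m and horizontal distance between box_a and place_mat below 0.06 m and height (world z) of box_a between 0.12 and 0.32 m and angle between box_a's own z axis and vertical below 0.3 rad and contact force between box_a and the fingers above 1 N and linear speed of box_a below 0.05 m/s and distance of each of box_b, box_c from where it was at the start of the episode below 0.05 m and height (world z) of each of box_b, box_c below 0.01 m and angle between each of box_b, box_c's own z axis and vertical below 0.1 rad and linear speed of each of box_b, box_c below 0.03 m/s and contact force between each of box_b, box_c and the fingers below 0.1 N) or (distance between loose_ball_center and box_b below 0.075 m and horizontal distance between box_b and place_mat below 0.06 m and height (world z) of box_b between 0.12 and 0.32 m and angle between box_b's own z axis and vertical below 0.3 rad and contact force between box_b and the fingers above 1 N and linear speed of box_b below 0.05 m/s and distance of each of box_a, box_c from where it was at the start of the episode below 0.05 m and height (world z) of each of box_a, box_c below 0.01 m and angle between each of box_a, box_c's own z axis and vertical below 0.1 rad and linear speed of each of box_a, box_c below 0.03 m/s and contact force between each of box_a, box_c and the fingers below 0.1 N) or (distance between loose_ball_center and box_c below 0.075 m and horizontal distance between box_c and place_mat below 0.06 m and height (world z) of box_c between 0.12 and 0.32 m and angle between box_c's own z axis and vertical below 0.3 rad and contact force between box_c and the fingers above 1 N and linear speed of box_c below 0.05 m/s and distance of each of box_a, box_b from where it was at the start of the episode below 0.05 m and height (world z) of each of box_a, box_b below 0.01 m and angle between each of box_a, box_b's own z axis and vertical below 0.1 rad and linear speed of each of box_a, box_b below 0.03 m/s and contact force between each of box_a, box_b and the fingers below 0.1 N))); the arm keeps its last pose, push and grip.
It fails at once if a tube or the paint tray is moved more than 30 mm or tipped (distance of any of tube_one, tube_two, paint_tray from where it was at the start of the episode above 0.03 m or angle between any of tube_one, tube_two, paint_tray's own z axis and vertical above 0.3 rad).
It also fails if it takes over 72 s, if anything falls off the work surface, if the arm or the gripper's body presses on something with over 40 N, if the wrist force passes 120 N, or if a joint passes its speed limit or range.

## Robot

A 6-joint arm with a two-finger parallel gripper is mounted at the origin on the work surface. World frame = base frame: x ahead of the robot, y to its left, z up, the work surface at z = 0. Lengths are in m, angles in degrees, forces in N, time in s.
With the tool pointing down it reaches from about 0.25 to 0.725 m from the base axis. Payload 9.7 kg.
Tool frame: the origin (TCP) lies at the very end of the fingers, on their centre line; the grasp point (between the pads) lies 19 mm behind it; z points along the fingers, y is the direction in which the jaws open and shut (so a half turn about z gives the same grasp; the last joint's range is limited). The gripper opens to 85 mm and grips with 20 to 120 N. Pads are 22 mm wide; open, the fingers measure 114 mm over their backs; the gripper's body (76 mm by 85 mm) begins 54 mm behind the grasp point. The pads swing forward as they close: fully open they stand 13 mm farther back than shut.
Start: joints at [-76.261, 4.979, 10.078, 95.1, 0, 90], TCP at [0.131, -0.534, 0.231] pointing down, gripper open.
Joint ranges: [-179.16, 179.16], [-48.56, 103.87], [-65.8, 70.77], [-126.05, 130.52], [-82.76, 87.17], [-180, 180]. Speed limits (degrees/s): [127.2, 127.2, 147.25, 180, 180, 180].

## Interface

Orientations are given as [roll, pitch, yaw] about the fixed x, y, z axes, in that order (R = Rz(yaw) Ry(pitch) Rx(roll)).
In Python, from workcell import bot, camera, ticket gives the robot as it stands.
- The arm moves only by the shell command python3 -m jog 'ROWS' [FORCE]. ROWS is a JSON object of lists of equal length, an entry for each row: "turn": the turn, a rotation vector about the world's x, y, z each as a share of 8 degrees, from -1 to 1, a list of three; "delta_pos": the shift along the world's x, y, z each as a share of 50 mm, from -1 to 1, a list of three; "hand": the opening, from -1 (shut) to 1 (fully open). A call has exactly 10 rows; each row shifts and turns the commanded pose from where the row before left it; what a row does not reach is not made up. A row lasts 1/10 s, in which the tool goes at most 50 mm and 8.59 degrees, less where a joint would pass 70% of its speed; a pose out of reach is approached as far as the arm can. A call with a number of a shift or a turn outside -1 to 1 is refused whole. A call with a gripper value outside its range is refused whole. The fingers move at their own pace and stop on an object; FORCE is the grip in N (left out, the last holds). Time passes only in rows, so rows that do not move let the fingers close, or fill a call up. It gives the time, the measured TCP pose, the force and the opening at its end, in the units of the state.
- bot.get_obs(): the state, without advancing time (a new reading comes with each control period).
- camera(name): name is "scene" or "side" or "wrist"; returns a dict with "frame" (420x560x3 uint8, red, green, blue), "range_z" (420x560 float32, m along the optical axis (not along the pixel's ray), 0 where there is no reading), "fx", "fy", "cx", "cy" (pixels), "extrinsics" (4x4, takes a point from world to camera coordinates); the wrist camera has in their place "mount" (4x4, takes a point from camera to tool coordinates, whose origin is the TCP and whose axes are the flange's). Camera axes: x right, y up, looking along -z (the intrinsics and any distortion apply to the point x, -y, -z); pixel columns grow to the right and rows downward; lengths in m; the calibration is good to about 2 mm. A picture is of the moment at which its call begins: read the wrist's pose just before it.
- ticket.job_done(): hands the job in, once; it reports no verdict.
The state is a dict: "time": time; "q": joint angles; "qd": joint speeds; "joint_efforts": joint torques, N m; "ee_pos": TCP position; "tcp_rot": TCP orientation; "wrist_force": force on the tool from outside, world axes, zero at the start; "torque": the same for the moment, N m; "opening": finger opening in m.
Only numpy, scipy, OpenCV 4.12 (cv2) and the standard library are available. Lean on these libraries where they do the work, as an engineer would, in place of code of your own. Each camera call takes 0.05 s, during which the arm holds its last target.

## Working session

There is one attempt and no reset: what is moved stays moved. The work goes in short steps, Python scripts to look and compute and a shell command to move; the robot and the scene stay as the last step left them, time stands still between calls to the robot, and variables do not carry over. Pictures are saved under pics/ and viewed, and the job is handed in when it is done.

```bash
mkdir -p pics; ls; python3 - <<'E'
from workcell import bot,camera
import cv2
print(bot.get_obs())
for n in("scene","side"):
    c=camera(n); cv2.imwrite(f"pics/{n}0.png",c["frame"][:,:,::-1]); print(n,c["fx"],c["fy"],c["cx"],c["cy"],c["extrinsics"],[k for k in c])
E
```

```text
pics
{'time': 0.0, 'q': array([-7.62608564e+01,  5.01084219e+00,  1.00303150e+01,  9.50991686e+01,
        6.35361168e-04,  8.99994174e+01]), 'qd': array([-0.02845843, -0.06874971, -0.02589831,  0.02645733, -0.03529102,
       -0.02673058]), 'joint_efforts': array([ 3.61935026e-04, -5.20392323e+01,  4.64805186e+01,  1.62611768e-02,
        8.86127191e-05,  5.40573666e-06]), 'ee_pos': array([ 0.13056924, -0.53401741,  0.23054848]), 'tcp_rot': array([-1.79920304e+02, -6.36170866e-04,  1.37397252e+01]), 'wrist_force': array([-0.17304103,  0.11764187, -0.10446542]), 'torque': array([0.04777176, 0.01541023, 0.00760991]), 'opening': 0.0853673143240443}
scene 474.2604377014202 474.2604377014202 279.4573888641447 210.7038972107826 [[ 0.46321333  0.88624505  0.00176756 -0.22449333]
 [-0.707219    0.36843841  0.60340237  0.32529859]
 [ 0.53411112 -0.28075407  0.79743492 -1.57910792]
 [ 0.          0.          0.          1.        ]] ['frame', 'range_z', 'fx', 'fy', 'cx', 'cy', 'extrinsics']
side 459.9348681959637 459.9348681959637 273.0426631819497 210.29934656098422 [[-0.81459441 -0.57984778  0.0145774   0.4162794 ]
 [ 0.45269654 -0.6198529   0.64097443 -0.2625049 ]
 [-0.36263175  0.52873333  0.7674238  -1.00798187]
 [ 0.          0.          0.          1.        ]] ['frame', 'range_z', 'fx', 'fy', 'cx', 'cy', 'extrinsics']
```

View pics/scene0.png

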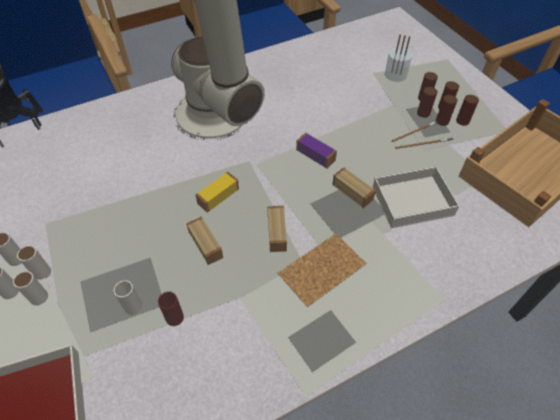

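View pics/side0.png

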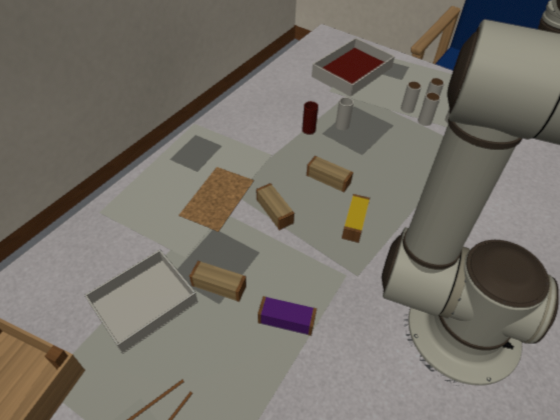

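The scene view shows three plain boxes at about (205,240), (277,228) and (354,187), the yellow and purple decoys at (217,190) and (316,150), the mat at (322,268) and the paint tray at (415,195). Next I'll measure them.

```bash
cat > h.py <<'E'
import numpy as np,cv2
def cloud(c):
    v,u=np.mgrid[0:420,0:560]; d=c["range_z"]
    x=(u-c["cx"])/c["fx"]*d; y=-(v-c["cy"])/c["fy"]*d
    P=np.stack([x,y,-d],-1); E=c["extrinsics"]
    W=(P-E[:3,3])@E[:3,:3]
    W[d<=0]=np.nan
    return W
def top(c,seedlist,zlo=.036,zhi=.052):
    W=cloud(c); hsv=cv2.cvtColor(c["frame"],cv2.COLOR_RGB2HSV)
    m=((W[...,2]>zlo)&(W[...,2]<zhi)).astype(np.uint8)
    n,l,s,ce=cv2.connectedComponentsWithStats(m)
    for i in range(1,n):
        if s[i,4]<120: continue
        p=W[l==i]; r=cv2.minAreaRect((p[:,:2]*1000).astype(np.float32))
        print(np.round(ce[i]),s[i,4],"mean",np.round(p.mean(0),4),"rect",np.round(r[0],1),np.round(r[1],1),round(r[2],1),c["frame"][l==i].mean(0).round())
E
python3 - <<'E'
from h import *
from workcell import camera
for n in("scene","side"):
    c=camera(n);print(n); top(c,None)
    W=cloud(c); hsv=cv2.cvtColor(c["frame"],cv2.COLOR_RGB2HSV)
    m=((hsv[...,1]>90)&(hsv[...,0]>5)&(hsv[...,0]<20)&(abs(W[...,2])<.012)).astype(np.uint8)
    nn,l,s,ce=cv2.connectedComponentsWithStats(m)
    i=1+s[1:,4].argmax(); p=W[l==i]; print("mat",ce[i],s[i,4],p.mean(0),cv2.minAreaRect((p[:,:2]*1000).astype(np.float32)))
    m=(W[...,2]>.06)&(W[...,2]<.11)&(W[...,0]>.15);nn,l,s,ce=cv2.connectedComponentsWithStats(m.astype(np.uint8))
    for i in range(1,nn):
        if s[i,4]>100:p=W[l==i];print("tall",ce[i],s[i,4],p.mean(0).round(3),np.nanmin(p,0).round(3),np.nanmax(p,0).round(3))
E
```

```text
scene
[15.  3.] 126 mean [-0.925  -0.4621  0.043 ] rect [-924.7 -451.7] [141.5  26.1] 89.5 [10. 28. 59.]
[204. 116.] 138 mean [ 0.0496 -0.044   0.0432] rect [ 38.9 -48.7] [121.7  35.2] 41.1 [101. 100.  93.]
[528. 129.] 252 mean [0.5687 0.8265 0.0441] rect [563.8 777.9] [275.8  83.1] 81.2 [94. 74. 52.]
[316. 146.] 507 mean [0.3298 0.2057 0.0445] rect [326.6 208.3] [123.6  52. ] 21.1 [ 99.  68. 112.]
[499. 192.] 375 mean [0.7195 0.5657 0.0444] rect [713.6 564.3] [241.   17.8] 14.2 [93. 75. 56.]
[354. 183.] 608 mean [0.5064 0.226  0.0444] rect [502.4 228.8] [125.4  51.4] 15.7 [138. 119.  90.]
[416. 193.] 638 mean [0.6122 0.3617 0.0429] rect [610.6 361.5] [193.5 155.2] 75.9 [134. 133. 127.]
[216. 188.] 609 mean [ 0.3417 -0.1248  0.0443] rect [ 339.4 -122.5] [ 49.8 123.3] 18.8 [171. 148.  57.]
[277. 225.] 654 mean [ 0.533  -0.0339  0.0447] rect [529.8 -32.3] [ 44.4 125.9] 66.3 [145. 125.  94.]
[204. 237.] 707 mean [ 0.4791 -0.2182  0.0445] rect [ 476.2 -217.4] [124.3  45.7] 3.6 [143. 123.  92.]
[ 53. 369.] 597 mean [ 0.648  -0.6343  0.0456] rect [ 652.  -628.6] [224.2 114.6] 34.7 [140. 13
[... 2403 characters left out ...]
 603.6646118164062), (106.9527359008789, 200.66273498535156), 56.796173095703125)
tall [43.00881705 21.41366642] 1361 [ 1.684 -0.214  0.084] [ 1.673 -0.47   0.06 ] [ 1.698 -0.022  0.11 ]
tall [433.52771619  93.86252772] 451 [ 0.366 -0.648  0.085] [ 0.337 -0.725  0.06 ] [ 0.4   -0.593  0.099]
tall [413.11403509  89.64035088] 228 [ 0.426 -0.63   0.084] [ 0.406 -0.662  0.06 ] [ 0.451 -0.614  0.099]
tall [345.56066946 105.66527197] 239 [ 0.558 -0.439  0.081] [ 0.537 -0.466  0.06 ] [ 0.582 -0.417  0.098]
tall [310.7625 110.075 ] 240 [ 0.631 -0.36   0.08 ] [ 0.61  -0.388  0.06 ] [ 0.654 -0.338  0.097]
tall [ 44.6379845  367.98139535] 1290 [0.62  0.586 0.08 ] [0.572 0.539 0.06 ] [0.78  0.669 0.11 ]
```

```bash
cat > g.py <<'E'
from workcell import bot
import numpy as np
def st(n=""):
    o=bot.get_obs(); print(n,round(o["time"],2),"p",o["ee_pos"].round(4),"r",o["tcp_rot"].round(1),"F",o["wrist_force"].round(2),"T",o["torque"].round(3),"op",o["opening"].round(4)); return o
E
python3 - <<'E'
from h import *
from workcell import camera
for n,(u0,v0,u1,v1) in dict(scene=(270,230,375,310),side=(175,160,258,236)).items():
    c=camera(n); W=cloud(c); hsv=cv2.cvtColor(c["frame"],cv2.COLOR_RGB2HSV)
    m=((hsv[...,1]>100)&(hsv[...,0]>5)&(hsv[...,0]<22)&(W[...,2]<.015)).astype(np.uint8)
    k=np.zeros_like(m);k[v0:v1,u0:u1]=1;m*=k;m=cv2.morphologyEx(m,cv2.MORPH_CLOSE,np.ones((3,3)))
    nn,l,s,ce=cv2.connectedComponentsWithStats(m); i=1+s[1:,4].argmax(); p=W[l==i]
    print(n,s[i],ce[i],p.mean(0),cv2.minAreaRect((p[:,:2]*1000).astype(np.float32)))
E
python3 -m jog 2>&1 | head -5
```

```text
scene [ 279  235   86   71 2982] [321.15593561 269.20020121] [nan nan nan] ((nan, nan), (0.0, 0.0), 0.0)
side [ 180  168   73   63 2406] [216.33748961 198.5677473 ] [nan nan nan] ((682.1660766601562, 19.531036376953125), (118.9739761352539, 198.8441162109375), 10.426925659179688)
invalid input
```

The mat is at about (0.682, 0.020). The side view gives 119x199 mm, which matches its stated size. I'll go to the box at (0.475,-0.218) first, which has yaw 3.

```bash
python3 -m jog '{"turn":[[0,0,-0.134],[0,0,-0.134],[0,0,-0.134],[0,0,-0.134],[0,0,-0.134],[0,0,-0.134],[0,0,-0.134],[0,0,-0.134],[0,0,-0.134],[0,0,-0.134]],"delta_pos":[[0.69,0.63,0],[0.69,0.63,0],[0.69,0.63,0],[0.69,0.63,0],[0.69,0.63,0],[0.69,0.63,0],[0.69,0.63,0],[0.69,0.63,0],[0.69,0.63,0],[0.69,0.63,0]],"hand":[0.5,0.5,0.5,0.5,0.5,0.5,0.5,0.5,0.5,0.5]}' 30; python3 -c "
from g import *;st()"
```

```text
time: 1.3
ee_pos: [0.4768, -0.2176, 0.2314]
tcp_rot: [180.0, -0.0, 3.0]
wrist_force: [0.4, -1.3, 0.5]
opening: 0.0642Traceback (most recent call last):
  File "<string>", line 2, in <module>
    from g import *;st()
                    ~~^^
  File "g.py", line 4, in st
    o=bot.get_obs(); print(n,round(o["time"],2),"p",o["ee_pos"].round(4),"r",o["tcp_rot"].round(1),"F",o["wrist_force"].round(2),"T",o["torque"].round(3),"op",o["opening"].round(4)); return o
                                                                                                                                                               ^^^^^^^^^^^^^^^^^^
AttributeError: 'float' object has no attribute 'round'
```

```bash
sed -i 's/o\["opening"\].round(4)/round(o["opening"],4)/' g.py; python3 -m jog '{"turn":[[0,0,0],[0,0,0],[0,0,0],[0,0,0],[0,0,0],[0,0,0],[0,0,0],[0,0,0],[0,0,0],[0,0,0]],"delta_pos":[[0,0,-0.8],[0,0,-0.8],[0,0,-0.8],[0,0,-0.8],[0,0,-0.6],[0,0,-0.4],[0,0,-0.22],[0,0,0],[0,0,0],[0,0,0]],"hand":[0.5,0.5,0.5,0.5,0.5,0.5,0.5,0.5,0.5,-1]}' 30; python3 -c "
from g import *;st()
from workcell import camera
import cv2
cv2.imwrite('pics/w1.png',camera('wrist')['frame'][:,:,::-1])"
```

```text
time: 2.3
ee_pos: [0.4765, -0.2197, 0.0118]
tcp_rot: [179.9, -0.1, 3.0]
wrist_force: [0.4, -0.6, 0.4]
opening: 0.0508
 2.3 p [ 0.4765 -0.2197  0.0118] r [ 1.799e+02 -1.000e-01  3.000e+00] F [ 0.41 -0.62  0.39] T [ 0.003 -0.041  0.031] op 0.0508
```

View pics/w1.png

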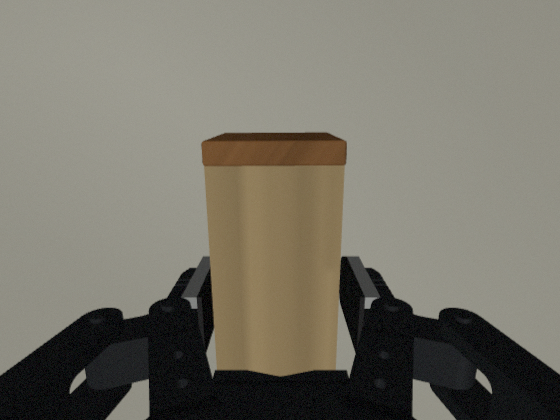

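The wrist view shows the fingers straddling the box evenly, with its end cap at (275,150). Next I close and lift.

```bash
python3 -m jog '{"turn":[[0,0,0],[0,0,0],[0,0,0],[0,0,0],[0,0,0],[0,0,0],[0,0,0],[0,0,0],[0,0,0],[0,0,0]],"delta_pos":[[0,0,0],[0,0,0],[0,0,0],[0,0,0.3],[0,0,0.6],[0,0,0.6],[0,0,0.6],[0,0,0.4],[0,0,0.2],[0,0,0]],"hand":[-1,-1,-1,-1,-1,-1,-1,-1,-1,-1]}' 30; python3 -c "
from g import *;st()
from workcell import camera
import cv2
f=camera('wrist')['frame'];st();camera('wrist');st();camera('wrist');st()
cv2.imwrite('pics/w2.png',f[:,:,::-1])"
```

```text
time: 3.35
ee_pos: [0.4761, -0.2195, 0.1469]
tcp_rot: [179.9, -0.1, 3.0]
wrist_force: [-0.3, -0.1, -2.5]
opening: 0.0436
 3.35 p [ 0.4761 -0.2195  0.1469] r [ 1.799e+02 -1.000e-01  3.000e+00] F [-0.32 -0.07 -2.51] T [-0.003  0.001  0.04 ] op 0.0436
 3.4 p [ 0.4757 -0.2193  0.1454] r [180.  -0.   3.] F [ 0.24  0.38 -3.49] T [-0.021 -0.001  0.007] op 0.0434
 3.45 p [ 0.4753 -0.2191  0.1445] r [-1.8e+02  1.0e-01  3.0e+00] F [ 0.8   0.55 -3.2 ] T [-0.004  0.033  0.037] op 0.0432
 3.5 p [ 0.4751 -0.219   0.144 ] r [-1.8e+02  1.0e-01  3.0e+00] F [ 0.23 -0.26 -4.77] T [0.094 0.024 0.022] op 0.0437
```

View pics/w2.png

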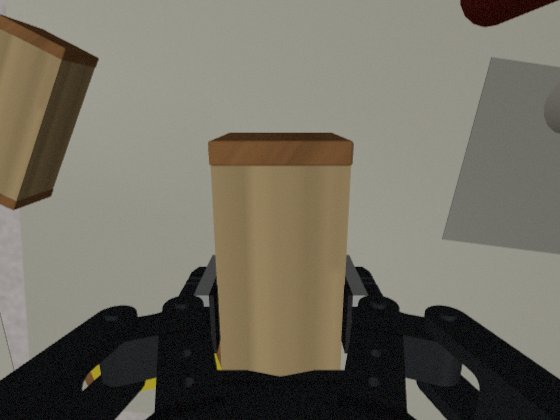

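The box is held. The torque noise is about 0.03 N m, so I'll tilt each way and average readings; the ball would shift the moment by about 0.07 N m.

```bash
cat >> g.py <<'E'
def avg(n=24):
    from workcell import camera
    F=[];T=[]
    for i in range(n):
        camera("wrist");o=bot.get_obs();F.append(o["wrist_force"]);T.append(o["torque"])
    F=np.array(F);T=np.array(T);print("t",o["time"],"rot",o["tcp_rot"].round(1),"F",F.mean(0).round(3),"T",T.mean(0).round(4),"se",(T.std(0)/n**.5).round(4))
    y=np.radians(o["tcp_rot"][2]);print("moment about box y:",(-np.sin(y)*T[:,0]+np.cos(y)*T[:,1]).mean().round(4))
E
python3 -m jog '{"turn":[[0,1,0],[0,0,0],[0,0,0],[0,0,0],[0,0,0],[0,0,0],[0,0,0],[0,0,0],[0,0,0],[0,0,0]],"delta_pos":[[0,0,0],[0,0,0],[0,0,0],[0,0,0],[0,0,0],[0,0,0],[0,0,0],[0,0,0],[0,0,0],[0,0,0]],"hand":[-1,-1,-1,-1,-1,-1,-1,-1,-1,-1]}' 30; python3 -c "
from g import *;avg()"
python3 -m jog '{"turn":[[0,-1,0],[0,-1,0],[0,0,0],[0,0,0],[0,0,0],[0,0,0],[0,0,0],[0,0,0],[0,0,0],[0,0,0]],"delta_pos":[[0,0,0],[0,0,0],[0,0,0],[0,0,0],[0,0,0],[0,0,0],[0,0,0],[0,0,0],[0,0,0],[0,0,0]],"hand":[-1,-1,-1,-1,-1,-1,-1,-1,-1,-1]}' 30; python3 -c "
from g import *;avg()"
```

```text
time: 4.5
ee_pos: [0.4756, -0.2193, 0.1453]
tcp_rot: [-179.6, 8.0, 3.0]
wrist_force: [-0.6, -0.6, -3.2]
opening: 0.0436
t 5.7 rot [-179.6    8.     3. ] F [ 0.006  0.117 -3.069] T [ 0.0125 -0.1872 -0.0064] se [0.0057 0.0053 0.0049]
moment about box y: -0.1876
time: 6.7
ee_pos: [0.4757, -0.2192, 0.1451]
tcp_rot: [179.6, -8.0, 3.1]
wrist_force: [0.1, -0.1, -2.9]
opening: 0.0435
t 7.9 rot [179.6  -8.    3. ] F [-0.068 -0.154 -3.136] T [-0.0015  0.1783 -0.0084] se [0.0057 0.0052 0.0058]
moment about box y: 0.1781
```

The weight of 0.316 kg exceeds the empty maximum of 0.26 kg, which hints at the ball. The gripper's own tilt moment dominates these readings, though, so I'll check at ±2°.

```bash

python3 -m jog '{"turn":[[0,0.25,0],[0,0.25,0],[0,0.25,0],[0,0,0],[0,0,0],[0,0,0],[0,0,0],[0,0,0],[0,0,0],[0,0,0]],"delta_pos":[[0,0,0],[0,0,0],[0,0,0],[0,0,0],[0,0,0],[0,0,0],[0,0,0],[0,0,0],[0,0,0],[0,0,0]],"hand":[-1,-1,-1,-1,-1,-1,-1,-1,-1,-1]}' 30; python3 -c "
from g import *;avg()"
python3 -m jog '{"turn":[[0,1,0],[0,0.25,0],[0,0,0],[0,0,0],[0,0,0],[0,0,0],[0,-0.25,0],[0,-0.25,0],[0,-0.25,0],[0,0,0]],"delta_pos":[[0,0,0],[0,0,0],[0,0,0],[0,0,0],[0,0,0],[0,0,0],[0,0,0],[0,0,0],[0,0,0],[0,0,0]],"hand":[-1,-1,-1,-1,-1,-1,-1,-1,-1,-1]}' 30; python3 -c "
from g import *;avg()"
```

```text
time: 8.9
ee_pos: [0.4756, -0.2193, 0.1454]
tcp_rot: [179.9, -2.0, 3.0]
wrist_force: [-0.2, -0.4, -1.9]
opening: 0.0431
t 10.1 rot [179.9  -2.    3. ] F [-0.036 -0.097 -3.237] T [ 0.015   0.0109 -0.0085] se [0.0054 0.0048 0.0047]
moment about box y: 0.0101
time: 11.1
ee_pos: [0.475, -0.2194, 0.1463]
tcp_rot: [-180.0, 1.9, 3.0]
wrist_force: [0.8, -0.7, -3.1]
opening: 0.0435
t 12.3 rot [-179.9    2.     3. ] F [ 0.012  0.283 -3.021] T [-0.0033 -0.0227 -0.0024] se [0.0058 0.007  0.0057]
moment about box y: -0.0225
```

The half-difference at ±2° is 0.016 N m. An empty box predicts 0.046, and a ball shifting end to end predicts about 0.019. From the slope, b is about 0.039 N m against 0.035 expected. With the weight as well, this is the rattling box. I'll now give it a proper lengthwise shake and level it.

```bash

python3 -m jog '{"turn":[[0,-0.25,0],[0,0,0],[0,0,0],[0,0,0],[0,0,0],[0,0,0],[0,0,0],[0,0,0],[0,0,0],[0,0,0]],"delta_pos":[[0,0,0.8],[0,0,0.5],[0.8,0.04,0],[0.8,0.04,0],[-0.8,-0.04,0],[-0.8,-0.04,0],[0.8,0.04,0],[0.8,0.04,0],[-0.8,-0.04,0],[-0.8,-0.04,0]],"hand":[-1,-1,-1,-1,-1,-1,-1,-1,-1,-1]}' 30; 
python3 -m jog '{"turn":[[0,1,0],[0,0,0],[0,0,0],[0,0,0],[0,-1,0],[0,-1,0],[0,0,0],[0,0,0],[0,0,0],[0,1,0]],"delta_pos":[[0,0,0],[0.8,0.04,0],[-0.8,-0.04,0],[0,0,0],[0,0,0],[0,0,0],[0.8,0.04,0],[-0.8,-0.04,0],[0,0,0],[0,0,0]],"hand":[-1,-1,-1,-1,-1,-1,-1,-1,-1,-1]}' 30; python3 -c "
from g import *;st()"
```

```text
time: 13.3
ee_pos: [0.4764, -0.2193, 0.2058]
tcp_rot: [-179.8, 0.4, 3.1]
wrist_force: [-0.3, 0.2, -1.1]
opening: 0.0436
time: 14.3
ee_pos: [0.4721, -0.2189, 0.2119]
tcp_rot: [179.9, -0.1, 2.9]
wrist_force: [0.9, -0.0, -2.6]
opening: 0.0436
 14.3 p [ 0.4721 -0.2189  0.2119] r [ 1.799e+02 -1.000e-01  2.900e+00] F [ 0.85 -0.05 -2.61] T [-0.016 -0.14   0.004] op 0.0436
```

Next I move to the mat: dx +0.207, dy +0.239.

```bash

python3 -m jog '{"turn":[[0,0,0],[0,0,0],[0,0,0],[0,0,0],[0,0,0],[0,0,0],[0,0,0],[0,0,0],[0,0,0],[0,0,0]],"delta_pos":[[0.25,0.3,0],[0.5,0.6,0],[0.6,0.7,0],[0.6,0.7,0],[0.6,0.7,0],[0.6,0.7,0],[0.5,0.58,0],[0.3,0.35,0],[0.15,0.15,0],[0,0,0]],"hand":[-1,-1,-1,-1,-1,-1,-1,-1,-1,-1]}' 30; python3 - <<'E'
from g import *
from h import *
from workcell import camera
st()
for n in("scene","side"):
    c=camera(n); cv2.imwrite(f"pics/{n}9.png",c["frame"][:,:,::-1]); print(n); top(c,None); top(c,None,.235,.255)
    E=c["extrinsics"];p=E[:3,:3]@[.682,.0195,.005]+E[:3,3];print("mat centre px",c["cx"]-c["fx"]*p[0]/p[2],c["cy"]+c["fy"]*p[1]/p[2])
avg(10)
E
```

```text
time: 15.3
ee_pos: [0.6813, 0.0206, 0.2102]
tcp_rot: [180.0, -0.0, 3.1]
wrist_force: [-0.3, -0.3, -2.8]
opening: 0.0435
 15.3 p [0.6813 0.0206 0.2102] r [180.   -0.    3.1] F [-0.25 -0.28 -2.75] T [-0.045  0.002  0.03 ] op 0.0435
scene
[15.  3.] 127 mean [-0.9253 -0.4631  0.0433] rect [-921.8 -452.1] [ 29.1 142.4] 1.9 [10. 31. 63.]
[212. 114.] 210 mean [ 0.0537 -0.018   0.0431] rect [ 36.8 -14.5] [150.7  79.3] 71.2 [114. 113. 105.]
[529. 128.] 243 mean [0.5678 0.8309 0.0439] rect [561.8 777.6] [272.9  81.5] 81.9 [100.  78.  55.]
[308. 142.] 251 mean [0.3026 0.1928 0.0443] rect [306.4 200.1] [78.4 48.1] 22.1 [102.  68. 119.]
[498. 192.] 380 mean [0.7162 0.5651 0.0441] rect [713.7 565.2] [242.5  26.6] 16.0 [99. 80. 59.]
[416. 193.] 646 mean [0.6142 0.3614 0.0428] rect [609.1 361.5] [194.4 155.7] 75.4 [141. 140. 134.]
[216. 188.] 613 mean [ 0.3416 -0.1246  0.0442] rect [ 338.6 -122.8] [ 49.5 123.3] 18.2 [181. 157.  61.]
[366. 191.] 197 mean [0.5439 0.2396 0.0445] rect [530.4 235.1] [66.9 49.1] 16.7 [139. 118.  88.]
[277. 225.] 654 mean [ 0.533  -0.0338  0.0448] rect [529.2 -32.1] [ 44.2
[... 1076 characters left out ...]
. 103.  72.]
[288. 312.] 1144 mean [0.3255 0.2087 0.0434] rect [326.7 207.5] [120.8  47.1] 21.5 [79. 40. 92.]
[ 57. 391.] 302 mean [0.5851 0.5999 0.0439] rect [585.3 597.8] [  4.8 119.2] 12.0 [76. 58. 38.]
[219. 133.] 521 mean [0.6531 0.0188 0.2422] rect [652.3  17.9] [75.1 65.9] 12.4 [107.  90.  65.]
[518. 276.] 2888 mean [-0.0172  0.0063  0.2484] rect [-18.8  -7.1] [103.5 143.3] 23.2 [62. 53. 44.]
[466. 341.] 567 mean [0.0135 0.1763 0.2451] rect [ 18.5 171.8] [108.2  52.7] 21.2 [88. 84. 74.]
mat centre px 217.26860282734702 196.45779242336067
t 15.9 rot [-180.   -0.    3.] F [ 1.240e-01  1.000e-03 -3.447e+00] T [-0.0096 -0.0041 -0.0102] se [0.0122 0.0064 0.0065]
moment about box y: -0.0036
```

View pics/scene9.png

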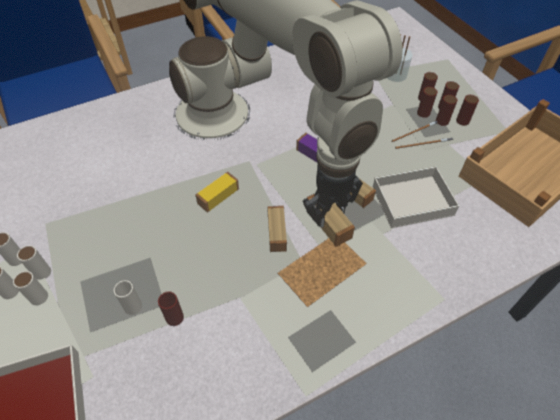

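View pics/side9.png

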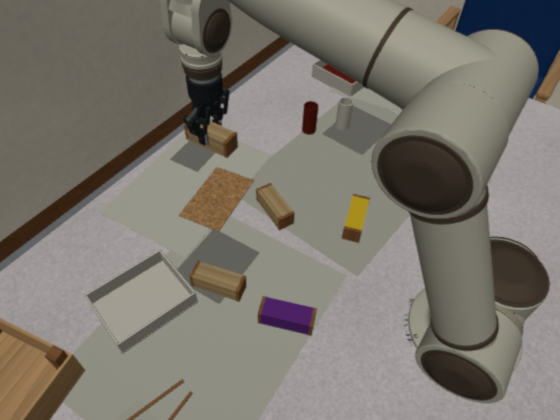

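The scene view shows the box held over the mat (mat centre at pixel (322,268)). The other two boxes haven't moved. The level moment is near zero now, so I'll run one more check here: tilt each way, return slowly to ±1° and compare.

```bash

python3 -m jog '{"turn":[[0,1,0],[0,0,0],[0,0,0],[0,0,0],[0,0,0],[0,0,0],[0,-0.22,0],[0,-0.22,0],[0,-0.22,0],[0,-0.22,0]],"delta_pos":[[0,0,0],[0,0,0],[0,0,0],[0,0,0],[0,0,0],[0,0,0],[0,0,0],[0,0,0],[0,0,0],[0,0,0]],"hand":[-1,-1,-1,-1,-1,-1,-1,-1,-1,-1]}' 30; python3 -c "
from g import *;avg(40)"
python3 -m jog '{"turn":[[0,-1,0],[0,-0.12,0],[0,0,0],[0,0,0],[0,0,0],[0,0,0],[0,0.22,0],[0,0.22,0],[0,0.22,0],[0,0.22,0]],"delta_pos":[[0,0,0],[0,0,0],[0,0,0],[0,0,0],[0,0,0],[0,0,0],[0,0,0],[0,0,0],[0,0,0],[0,0,0]],"hand":[-1,-1,-1,-1,-1,-1,-1,-1,-1,-1]}' 30; python3 -c "
from g import *;avg(40)"
```

```text
time: 16.9
ee_pos: [0.6811, 0.0198, 0.212]
tcp_rot: [179.9, -1.4, 3.0]
wrist_force: [-0.1, 0.5, -2.3]
opening: 0.0435
t 18.9 rot [179.9  -1.2   3. ] F [ 0.154 -0.065 -3.08 ] T [ 0.0038  0.0599 -0.0032] se [0.0043 0.0089 0.0046]
moment about box y: 0.0597
time: 19.9
ee_pos: [0.6823, 0.0198, 0.2112]
tcp_rot: [179.9, -2.0, 3.0]
wrist_force: [0.8, 0.5, -2.2]
opening: 0.0434
t 21.9 rot [179.9  -2.    3. ] F [-0.012 -0.025 -3.127] T [0.0075 0.0255 0.0029] se [0.0051 0.0069 0.0054]
moment about box y: 0.025
```

At -1.2° the moment is 0.060, and at -2° it is 0.025. An empty box would give more moment at the larger tilt, so there is a moving mass inside and the ball is confirmed. I'll level and settle.

```bash

python3 -m jog '{"turn":[[0,0.25,0],[0,0,0],[0,0,0],[0,0,0],[0,0,0],[0,0,0],[0,0,0],[0,0,0],[0,0,0],[0,0,0]],"delta_pos":[[0,0,0],[0,0,0],[0,0,0],[0,0,0],[0,0,0],[0,0,0],[0,0,0],[0,0,0],[0,0,0],[0,0,0]],"hand":[-1,-1,-1,-1,-1,-1,-1,-1,-1,-1]}' 30; python3 -c "
from g import *
from workcell import camera
import cv2
f=camera('wrist')['frame'];cv2.imwrite('pics/w9.png',f[:,:,::-1]);st()"
```

```text
time: 22.9
ee_pos: [0.6818, 0.0198, 0.2108]
tcp_rot: [180.0, -0.0, 3.0]
wrist_force: [0.1, -0.7, -2.8]
opening: 0.0437
 22.95 p [0.6818 0.0198 0.2108] r [180.  -0.   3.] F [-0.74 -0.55 -3.47] T [-0.015 -0.038  0.028] op 0.0435
```

View pics/w9.png

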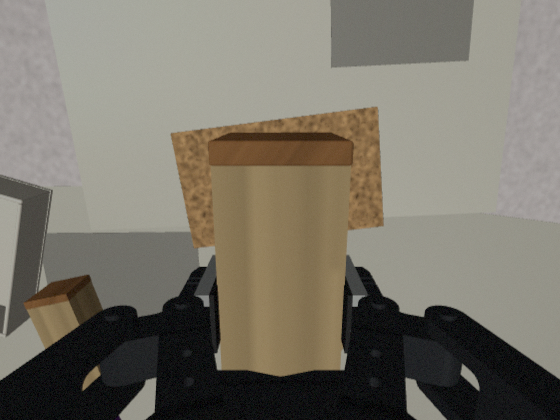

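The box is level, gripped as it was at first with no slip, and the mat sits centred under it (about (280,170) in the wrist view).

```bash
python3 -c "
from workcell import ticket;print(ticket.job_done())"
```

```text
the job is handed in; nothing more can be done
None
```

I found the rattling box on the first try and handed the job in while holding it over the mat. It is the box that lay at about (0.475, -0.218). I handed in at about 23 s of the 72 s allowed.

- **How I identified it:**
  - It weighs about 0.316 kg, which is more than an empty box can weigh (0.26 kg).
  - The wrist moment at small tilts changed by about 0.035–0.039 N m as the ball moved from end to end, which fits the 0.09 kg ball.
- **Shake:** I tilted it both ways and moved it to and fro lengthwise in the air, so the ball ran from end to end more than once.
- **Final hold:** The tool is at (0.682, 0.020, 0.211) with 0° tilt. The underside is about 0.20 m up, and the mat centre measured (0.682, 0.020). The last wrist picture shows the same grip as at the start, with no slip.
- **Other boxes:** I did not touch them. After the move to the mat they measured within about 1 mm of their starting positions.
- **Tray and tubes:** The tray also measured within about 1 mm of its start. The tubes look unchanged in the picture; I did not measure them again.

**Checks that disagreed:**
- A level moment reading after the move was near zero, so I repeated the tilt test over the mat.
- In that repeat, the arm did not reach the full first tilt, so the box stopped at -1.2° instead of about +1°. The readings still showed a moving mass, because the moment was larger at -1.2° than at -2°.

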